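Set the stop screw to the setting block

TASK

Set the stop stand to its setting block: with the driver on the square screw head, turn the screw clockwise until the shoe under it bears lightly on the block, so that the block just drags - it still slides with a rub, neither loose nor clamped. Then prove it by gripping the block's free end and drawing it about 3 cm out along its channel, leaving it with the shoe still rubbing on it. Turn the screw only with the driver, and leave the other things on the bench where they are.

Things in the scene. Friction and masses are not known exactly. Their poses are not given: they have to be found in the camera images.
- stop_stand: fixed stand. Base plate 230 x 112 x 12 mm, origin under the screw axis at the plate's underside, plate x -155 to +75, z up. The block's channel runs along x (two guide strips 7 mm high, 45 mm apart, x -33 to +57), open towards -x (towards the robot). Grey portal over it at x -23 to +23: posts at y 36 to 56 either side, beam z 66 to 88 with the upright stop screw through its middle.
- stop_screw: the screw; origin on its axis, under its flange (40 mm wide, 3 thick), 90.5 mm above the bench. Stiff (0.12 N m), stays where left, 4.8 rad of travel. Its head stays level; clockwise from above lowers the black shoe (36 mm wide, turning with it) under the beam by 3.8 mm per rad. At the start the shoe hangs 2.5 to 10.5 mm above the block (0.6 to 2.8 rad off; not told by the screw's angle).
- screw_head (a point): top centre of the screw's square head, 110.5 mm above the bench: 22 x 22 mm, 17 mm above the flange, top 3 mm stepped in to 18 x 18, flats facing this point's x and y. The shoe is sprung (5 N/mm): once it meets the block the torque to turn rises by about 0.014 N m per N of shoe force; read at rest between small steps, some 0.002 per N. Good setting: 1.5 to 14 N; over 25 N spoils it.
- setting_block: plain steel bar 170 (x) x 40 (y) x 30 (z) mm, 0.4 kg, lying on the base plate in the channel under the shoe, x along the channel; origin at the centre of its underside, 12 mm above the bench, at first 30 to 40 mm from the screw axis towards the open end, so 115 to 125 mm stick out there. Loose it slides at 2 to 3 N, rightly set at about 3 to 23 N.
- driver: dark socket driver, 120 mm tall, 0.2 kg, standing on its open mouth left or right of the stand. Origin at the mouth's centre, z up. Socket 45 x 45 x 34 mm, mouth 25 x 25 mm, 26 deep, flats along x and y; neck 22 mm wide; flat wing handle 56 (x) x 16 (y) mm, 66 to 120 above the mouth, gripped across y. Fits the head four ways, rests on its flange 93.5 mm above the bench, stays on when let go.
- small_bottle: bystander: 100 ml bottle with blue cap, 56 mm wide, 103 mm tall; origin at its underside
- buffer_bottle: bystander: white bottle with ribbed white cap, 48 mm wide, 103 mm tall; origin at its underside
- timer: bystander: flat white timer, 62 x 62 x 16 mm; origin at its underside
- log_book: bystander: dark log book, 150 x 108 x 14 mm; origin at its underside
Mind the look-alikes: they are no part of the job. Leave any pink look-alike of the driver alone.

How it is judged (in metres and radians):
On the way, in this order (a step that is already met when the one before it is completed fails the run):
1. the driver sits on the screw head (z of driver in the frame of stop_screw below 0.012 m and horizontal distance between driver and screw_head below 0.006 m and angle between driver's own z axis and vertical below 0.12 rad), for 0.2 s.
2. the shoe bears on the block (over 1.5 N) (contact force between stop_screw and setting_block above 1.5 N), for 0.2 s.
3. the block has been drawn 20 mm or more with the shoe bearing on it by 1.5 to 14 N (distance of setting_block from where it was at the start of the episode above 0.02 m and contact force between stop_screw and setting_block between 1.5 and 14 N), for 0.2 s.
At the end, for the whole second after the job is handed in: The shoe bears on the setting block with 1.5 to 14 N; the block has been drawn out at least 20 mm, lies at rest in its channel (origin 50 to 85 mm from the screw axis, within 0.12 rad of the channel) and the driver stands upright and still, on the screw or on the bench (all of step 3 and x of setting_block in the frame of stop_stand between -0.085 and -0.05 m and angle between the x axis of setting_block and the x axis of stop_stand, either way round below 0.12 rad and linear speed of each of setting_block, driver below 0.01 m/s and angle between driver's own z axis and vertical below 0.2 rad); the robot touches nothing.
It fails at once if the shoe presses on the block with more than 25 N (contact force between stop_screw and setting_block above 25 N).
It fails at once if the fingers touch the screw itself (contact force between the fingers and stop_screw above 1 N).
It fails at once if a bystander (small bottle, buffer bottle, timer, log book) is pushed more than 30 mm or tipped over (distance of any of small_bottle, buffer_bottle, timer, log_book from where it was at the start of the episode above 0.03 m or angle between any of small_bottle, buffer_bottle's own z axis and vertical above 0.4 rad).
It also fails if it takes over 70 s, if anything falls off the work surface, if the arm or the gripper's body presses on something with over 40 N, if the wrist force passes 120 N, or if a joint passes its speed limit or range.

ROBOT

A 6-joint arm with a two-finger parallel gripper is mounted at the origin on a cart in front of the work surface, level with it; the furniture and walls round the work are solid. World frame = base frame: x ahead of the robot, y to its left, z up, the work surface at z = 0. Lengths are in m, angles in degrees, forces in N, time in s.
With the tool pointing down it reaches from about 0.25 to 0.725 m from the base axis. Payload 9.7 kg.
Tool frame: the origin (TCP) lies between the finger pads; the fingertips stand 19 mm ahead of it and the grasp point (between the pads) is the TCP; z points along the fingers, y is the line along which they close (so a half turn about z gives the same grasp; the last joint's range is limited). The gripper opens to 85 mm and grips with 20 to 120 N. Pads are 22 mm wide; open, the fingers measure 114 mm over their backs; the gripper's body (76 mm by 85 mm) begins 54 mm behind the grasp point. The pads swing forward as they close: fully open they stand 13 mm farther back than shut.
Start: joints at [64.515, 4.979, 10.078, 95.1, 0, 90], TCP at [0.237, 0.496, 0.224] pointing down, gripper open.
Joint ranges: [-179.16, 179.16], [-48.56, 103.87], [-65.8, 70.77], [-126.05, 130.52], [-82.76, 87.17], [-180, 180]. Speed limits (degrees/s): [127.2, 127.2, 147.25, 180, 180, 180].

INTERFACE

Orientations are given as [roll, pitch, yaw] about the fixed x, y, z axes, in that order (R = Rz(yaw) Ry(pitch) Rx(roll)).
In Python, from workcell import telemetry, camera, calibration, workorder gives the robot as it stands.
- The arm moves only by the tool play_rows, never from a script. Its argument "increments" is a list of rows, each a list of 3 entries, a list of its own where there are three numbers: the shift along the tool's x, y, z in mm, then the turn, a rotation vector about the tool's x, y, z in degrees, then the closure, from 0 (fully open) to 1 (shut). In form: [[[x, y, z], [ax, ay, az], jaw], ...]. A call has 1 to 20 rows; each row is the pose to reach, as a shift and turn from the pose commanded when the call began, along the tool's axes at that moment; what a row does not reach only later rows make up. A row lasts 1/10 s, in which the tool goes at most 50 mm and 8.59 degrees, less where a joint would pass 70% of its speed; a pose out of reach is approached as far as the arm can. A call with a gripper value outside its range is refused whole. The fingers move at their own pace and stop on an object; "grip_force" is the grip in N (left out, the last holds). Time passes only in rows, so rows that repeat a pose let the fingers close. It gives the time, the measured TCP pose, the force, the opening and the grip force at its end, in the units of the state.
- telemetry.get_obs(): the state, without advancing time (a new reading comes with each control period).
- camera(name): name is "scene" or "top" or "wrist"; returns (picture, depth): 480x640x3 uint8, red, green, blue; 480x640 float32, m along the optical axis (not along the pixel's ray), 0 where there is no reading.
- calibration(name): a dict with "vertical_fov" (degrees; the focal length in pixels is half the picture's height over the tangent of half this angle, whatever the lens; pixels are square), "cx", "cy" (the principal point, pixels), "rvec" (rotation vector, rad) and "tvec" (3), from world to camera coordinates, as OpenCV has them; the wrist camera has in their place "hand_eye" (4x4, takes a point from camera to tool coordinates, whose origin is the TCP and whose axes are the flange's). Camera axes: x right, y down, z forward; pixel columns grow to the right and rows downward; lengths in m; the calibration is good to about 2 mm. A picture is of the moment at which its call begins: read the wrist's pose just before it. calibration takes no time and is no camera call.
- workorder.job_done(): hands the job in; it is judged then, once.
The state is a dict: "time": time; "q": joint angles; "qd": joint speeds; "joint_efforts": joint torques, N m; "ee_pos": TCP position; "tcp_rot": TCP orientation; "wrist_force": force on the tool from outside, world axes, zero at the start; "torque": the same for the moment, N m; "opening": finger opening in m; "grasp_force": force on a finger pad.
Only numpy, scipy, OpenCV 4.12 (cv2) and the standard library are available. Lean on these libraries where they do the work, as an engineer would, in place of code of your own. Each camera call takes 0.05 s, during which the arm holds its last target. There are 200 camera calls.

## Working session

There is one attempt and no reset: what is moved stays moved. The work goes in short steps, Python scripts to look and compute and a tool call to move; the robot and the scene stay as the last step left them, time stands still between calls to the robot, and variables do not carry over. Pictures are saved under pics/ and viewed, at most 10 in all, crops included, and the job is handed in when it is done.

Besides the shell and the picture viewer there is one more tool, called after "Request:" as a command line: name --argument value ..., lists and objects as JSON in quotes. play_rows: Moves the arm, as the interface text tells. Its arguments: {"type":"object","properties":{"increments":{"type":"array"},"grip_force":{"type":"number"}},"required":["increments"]}

```bash
ls; mkdir -p pics; cat > h.py <<'E'
import numpy as np, cv2
from workcell import telemetry, camera, calibration, workorder
from scipy.spatial.transform import Rotation as R
def save(n,im): cv2.imwrite('pics/'+n+'.png',im[:,:,::-1])
def cloud(name):
    o=telemetry.get_obs(); im,d=camera(name); c=calibration(name)
    f=240/np.tan(np.radians(c['vertical_fov'])/2)
    v,u=np.mgrid[0:480,0:640]
    p=np.stack([(u-c['cx'])/f*d,(v-c['cy'])/f*d,d],-1)
    if 'hand_eye' in c:
        H=np.array(c['hand_eye']); p=p@H[:3,:3].T+H[:3,3]
        p=p@R.from_euler('xyz',o['tcp_rot'],degrees=True).as_matrix().T+np.array(o['ee_pos'])
    else:
        M=R.from_rotvec(np.ravel(c['rvec'])).as_matrix(); p=(p-np.ravel(c['tvec']))@M
    p[d==0]=np.nan
    return im,p
E
python3 - <<'E'
from h import *
print(telemetry.get_obs())
for n in ('top','scene'):
    im,p=cloud(n); save(n+'0',im); np.save(n+'0.npy',p)
    print(n,calibration(n))
print({k:(v if not hasattr(v,'tolist') else v.tolist()) for k,v in calibration('wrist').items()})
E
```

```text
pics
{'time': 0.0, 'q': array([6.45168563e+01, 5.01154776e+00, 1.00350884e+01, 9.51013850e+01,
       6.39219754e-04, 9.00019656e+01]), 'qd': array([ 0.01842658,  0.0742251 , -0.01125611, -0.0122598 ,  0.00048621,
       -0.01680916]), 'joint_efforts': array([ 4.12483321e-03, -5.20397401e+01,  4.64795494e+01,  1.66510121e-02,
        2.16655280e-04, -1.48830929e-05]), 'ee_pos': array([0.23652531, 0.49626888, 0.22358448]), 'tcp_rot': array([-1.79922156e+02, -6.36548628e-04,  1.54514890e+02]), 'wrist_force': array([-0.7540617 , -0.65838605,  0.5148442 ]), 'torque': array([-0.06285459, -0.01717782,  0.00592107]), 'grasp_force': 0.0, 'opening': 0.08510302153537022}
top {'vertical_fov': 48.500405784182746, 'cx': 322.7425507416565, 'cy': 237.33138184969167, 'rvec': array([ 2.16523327, -2.13084362,  0.18730317]), 'tvec': array([-0.0203544 ,  0.49524865,  1.45256054])}
scene {'vertical_fov': 48.114426815842286, 'cx': 310.12250672456946, 'cy': 241.48912339798568, 'rvec': array([ 2.05503589, -0.48227756,  0.29732242]), 'tvec': array([-0.41532328,  0.20174273,  1.3186189 ])}
{'vertical_fov': 58.774334653087564, 'cx': 319.1620755489056, 'cy': 246.95200004115912, 'hand_eye': [[-0.0007222233978232661, -0.9556703028861584, -0.29443802501518385, 0.07431666154980959], [0.9999995953643891, -0.0005322875111337744, -0.000725217942169832, -0.0015872240470358179], [0.0005363435669334147, -0.2944384296444402, 0.9556703006184164, -0.14893792611901152], [0.0, 0.0, 0.0, 1.0]]}
```

View pics/top0.png

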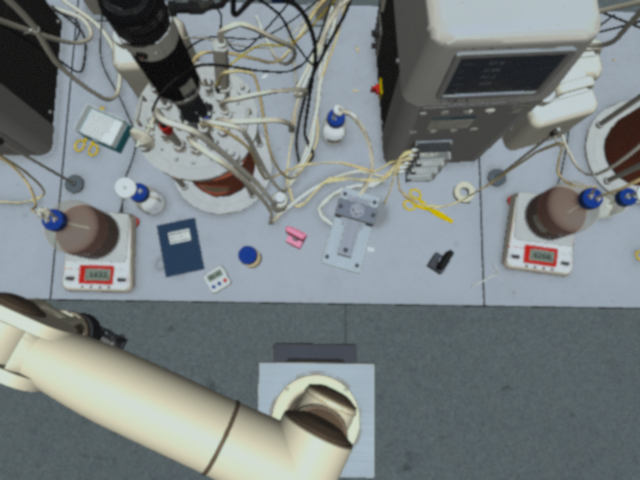

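View pics/scene0.png

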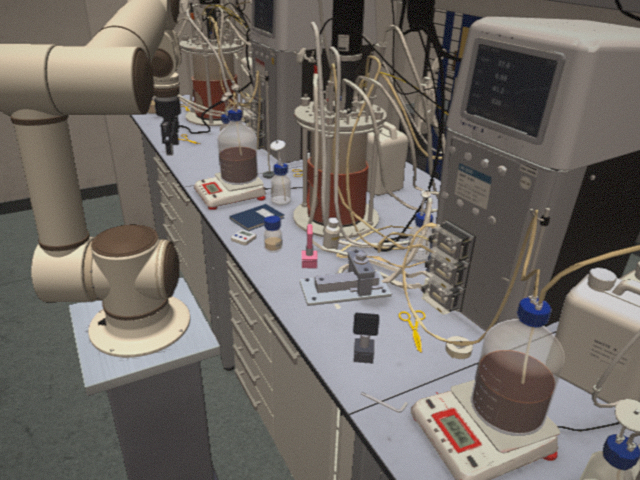

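Candidates for the driver: the dark upright tool at top (440,261) / scene (366,340), and a pink one at top (295,237). The dark one matches the description, and the pink one is the look-alike to leave alone. The stand is at top (352,228), with the block pointing toward the robot and the screw at about (358,208).

```bash
python3 - <<'E'
from h import *
im=cv2.imread('pics/top0.png'); p=np.load('top0.npy')
c=im[175:285,310:470]; cv2.imwrite('pics/crop.png',cv2.resize(c,None,fx=5,fy=5,interpolation=cv2.INTER_CUBIC))
def seg(x0,x1,y0,y1,z0,z1,name,pp=p):
    m=(pp[...,0]>x0)&(pp[...,0]<x1)&(pp[...,1]>y0)&(pp[...,1]<y1)&(pp[...,2]>z0)&(pp[...,2]<z1)
    q=pp[m]; 
    if len(q)<3: print(name,len(q));return
    r=cv2.minAreaRect((q[:,:2]*1000).astype(np.float32))
    print(name,len(q),np.round(np.median(q,0),4),np.round(r[0],1),np.round(r[1],1),round(r[2],1))
for uv in [(440,261),(357,208),(348,235),(295,237),(330,262),(352,228)]: print(uv,np.round(p[uv[1],uv[0]],4))
d=p[240:285,420:465].reshape(-1,3); 
a,b,_=np.nanmedian(d[d[:,2]>.03],0); print(a,b)
seg(a-.06,a+.06,b-.06,b+.06,.1,.14,'handle top'); seg(a-.06,a+.06,b-.06,b+.06,.02,.05,'socket')
a,b,_=p[208,357]
seg(a-.1,a+.1,b-.1,b+.1,.1,.125,'head');seg(a-.1,a+.1,b-.1,b+.1,.08,.096,'beam')
seg(a-.25,a+.05,b-.1,b+.1,.037,.047,'block');seg(a-.25,a+.2,b-.15,b+.15,.008,.016,'plate')
E
```

```text
(440, 261) [ 0.4277 -0.3271  0.0959]
(357, 208) [ 0.5658 -0.1023  0.1101]
(348, 235) [ 0.5027 -0.0829  0.0431]
(295, 237) [0.4869 0.0633 0.0912]
(330, 262) [ 0.4289 -0.0343  0.0165]
(352, 228) [ 0.5223 -0.0938  0.0457]
0.43040914131697333 -0.3312845685308728
handle top 145 [ 0.4301 -0.336   0.1185] [ 430.8 -337.9] [17.1 56.2] 57.1
socket 157 [ 0.4293 -0.3278  0.0338] [ 430.5 -337.8] [45.8 46.4] 54.8
head 78 [ 0.5631 -0.102   0.1097] [ 615.  -127.4] [ 40.3 143.5] 55.9
beam 613 [ 0.5624 -0.1041  0.0888] [ 610.7 -116.3] [112.4 148.6] 72.7
block 527 [ 0.5037 -0.0883  0.0421] [530.7 -89.1] [ 98.5 171. ] 55.4
plate 1739 [ 0.5135 -0.0692  0.0119] [ 545.1 -102.3] [442.  297.1] 0.4
```

View pics/crop.png

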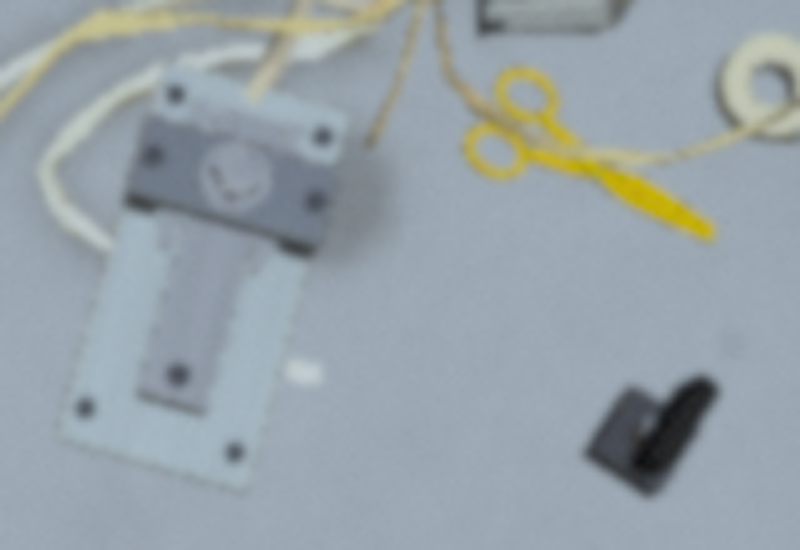

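The crop shows the dark driver upright at crop (650,440) with its handle running up and to the right, and the screw head at crop (235,178). The dark one fits the description: socket 45 mm, handle 17x56 mm, top at about 0.12 m. Next I'll look at the stand from above with the wrist camera.

Request:
play_rows --increments '[[[-530,-408,-27],[0,0,0],0],[[-530,-408,-27],[0,0,0],0],[[-530,-408,-27],[0,0,0],0],[[-530,-408,-27],[0,0,0],0],[[-530,-408,-27],[0,0,0],0],[[-530,-408,-27],[0,0,0],0],[[-530,-408,-27],[0,0,0],0],[[-530,-408,-27],[0,0,0],0],[[-530,-408,-27],[0,0,0],0],[[-530,-408,-27],[0,0,0],0],[[-530,-408,-27],[0,0,0],0],[[-530,-408,-27],[0,0,0],0],[[-530,-408,-27],[0,0,0],0],[[-530,-408,-27],[0,0,0],0],[[-530,-408,-27],[0,0,0],0],[[-530,-408,-27],[0,0,0],0],[[-530,-408,-27],[0,0,0],0]]'

```text
time: 1.8
ee_pos: [0.5391, -0.0989, 0.2513]
tcp_rot: [180.0, -0.0, 154.6]
wrist_force: [0.6, -0.1, -0.8]
opening: 0.0852
grasp_force: 0.0
```

```bash
python3 - <<'E'
from h import *
o=telemetry.get_obs(); print(o['time'],o['q'],o['ee_pos'],o['tcp_rot'])
im,p=cloud('wrist'); save('w1',im); np.save('w1.npy',p)
def seg(z0,z1,name,R0,cx=.563,cy=-.102):
    m=(np.hypot(p[...,0]-cx,p[...,1]-cy)<R0)&(p[...,2]>z0)&(p[...,2]<z1)
    q=p[m]
    if len(q)<3: print(name,len(q));return
    r=cv2.minAreaRect((q[:,:2]*1000).astype(np.float32))
    print(name,len(q),np.round(np.median(q,0),4),np.round(r[0],1),np.round(r[1],1),round(r[2],1))
seg(.1085,.1135,'head top',.03);seg(.104,.1135,'head step',.03);seg(.0915,.096,'flange',.04);seg(.084,.0903,'beam',.1)
seg(.037,.047,'block',.16);seg(.009,.0145,'plate',.2)
E
```

```text
1.8 [-1.04031389e+01  5.43912215e+00  1.36055885e+01  9.81794055e+01
  1.11375612e-02  1.50312742e+01] [ 0.53913288 -0.09892222  0.25133778] [ 1.79992599e+02 -1.53849114e-02  1.54565587e+02]
head top 553 [ 0.5631 -0.1039  0.1097] [ 563.4 -104. ] [18. 18.] 25.2
head step 886 [ 0.5623 -0.1035  0.1092] [ 563.5 -104. ] [22.2 22.4] 25.6
flange 977 [ 0.5567 -0.1011  0.0927] [561.8 -95.5] [39.4 56.2] 10.7
beam 5576 [ 0.5609 -0.0953  0.087 ] [ 563.2 -103.8] [111.4  45.6] 74.5
block 7314 [ 0.5031 -0.0873  0.0412] [582.1 -93.8] [144.3 271.2] 69.4
plate 18335 [ 0.4891 -0.0656  0.0111] [555.2 -76.2] [354.4 279.8] 72.9
```

View pics/w1.png

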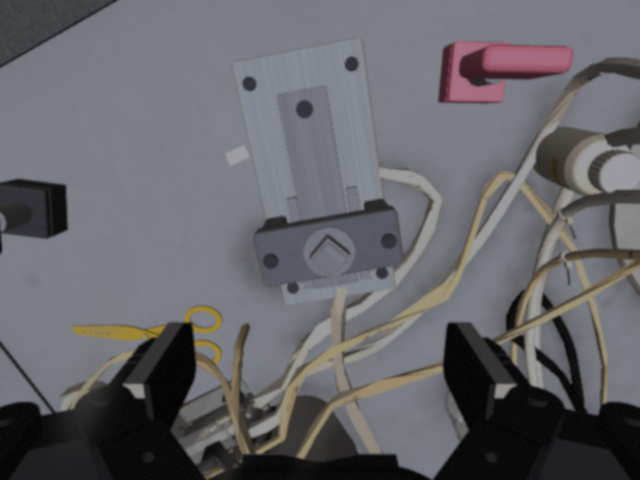

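The wrist view shows the stand at the centre, the screw head at pixel (330,253) turned about 45° in the picture, the driver at left (30,205), and the pink look-alike at upper right (500,70). I measure the head at (0.5634,-0.104) with its flats at 25.4°, and the stand yaw at -15.5°. Next I'll hover over the driver.

Request:
play_rows --increments '[[[-5,-262,40],[0,0,7.5],0],[[-5,-262,40],[0,0,7.5],0],[[-5,-262,40],[0,0,7.5],0],[[-5,-262,40],[0,0,7.5],0],[[-5,-262,40],[0,0,7.5],0],[[-5,-262,40],[0,0,7.5],0],[[-5,-262,40],[0,0,7.5],0],[[-5,-262,40],[0,0,7.5],0],[[-5,-262,40],[0,0,7.5],0]]'

```text
time: 2.75
ee_pos: [0.4322, -0.3371, 0.2118]
tcp_rot: [180.0, 0.0, 147.1]
wrist_force: [-0.3, -0.2, 0.7]
opening: 0.0854
grasp_force: 0.0
```

```bash
python3 - <<'E'
from h import *
o=telemetry.get_obs(); print(o['time'],o['q'],o['ee_pos'],o['tcp_rot'])
im,p=cloud('wrist'); save('w2',im)
def seg(z0,z1,name,R0,cx=.431,cy=-.338):
    m=(np.hypot(p[...,0]-cx,p[...,1]-cy)<R0)&(p[...,2]>z0)&(p[...,2]<z1)
    q=p[m]
    if len(q)<3: print(name,len(q));return
    r=cv2.minAreaRect((q[:,:2]*1000).astype(np.float32))
    print(name,len(q),np.round(np.median(q,0),4),np.round(r[0],1),np.round(r[1],1),round(r[2],1))
seg(.117,.124,'handle top',.05);seg(.0325,.037,'socket',.05);seg(.006,.037,'socket all',.05)
E
```

```text
2.75 [-3.79666635e+01  4.41929240e+00  8.09574089e+00  9.36360792e+01
  1.58632851e-02 -5.09249477e+00] [ 0.43215125 -0.33712628  0.21184336] [1.79987783e+02 4.16179764e-02 1.47125832e+02]
handle top 1882 [ 0.4296 -0.3399  0.1188] [ 430.7 -340.4] [14.3 53.8] 56.5
socket 1335 [ 0.4294 -0.3382  0.0333] [ 430.8 -340.7] [44.5 44.4] 56.9
socket all 2010 [ 0.4258 -0.3362  0.0329] [ 430.9 -340.8] [45.1 45.8] 56.6
```

Request:
play_rows --increments '[[[0,-2.6,40],[0,0,0.4],0],[[0,-2.6,80],[0,0,0.4],0],[[0,-2.6,117],[0,0,0.4],0],[[0,-2.6,117],[0,0,0.4],0],[[0,-2.6,117],[0,0,0.4],0.8],[[0,-2.6,117],[0,0,0.4],0.8],[[0,-2.6,117],[0,0,0.4],1],[[0,-2.6,117],[0,0,0.4],1],[[0,-2.6,117],[0,0,0.4],1],[[0,-2.6,117],[0,0,0.4],1],[[0,-2.6,117],[0,0,0.4],1],[[0,-2.6,117],[0,0,0.4],1]]' --grip_force 60

```text
time: 4.0
ee_pos: [0.4305, -0.341, 0.0954]
tcp_rot: [180.0, 0.1, 146.6]
wrist_force: [0.8, 1.4, 5.9]
opening: 0.0144
grasp_force: 59.7
```

Request:
play_rows --increments '[[[0,0,-50],[0,0,0],1],[[0,0,-100],[0,0,0],1],[[0,0,-135],[0,0,0],1],[[3,45,-138],[0,0,-8.4],1],[[6,85,-138],[0,0,-16.8],1],[[9,125,-138],[0,0,-25.2],1],[[12,165,-138],[0,0,-33.6],1],[[15,205,-138],[0,0,-42],1],[[18,240,-138],[0,0,-50.4],1],[[19,270,-138],[0,0,-58.8],1],[[19,270,-138],[0,0,-58.8],1],[[19,270,-138],[0,0,-58.8],1],[[19,270,-138],[0,0,-58.8],1]]'

```text
time: 5.3
ee_pos: [0.5622, -0.1054, 0.2321]
tcp_rot: [180.0, -0.0, -154.7]
wrist_force: [0.6, -0.7, -3.1]
opening: 0.0146
grasp_force: 59.5
```

```bash
python3 - <<'E'
from h import *
o=telemetry.get_obs(); print(o['time'],o['q'],o['ee_pos'],o['tcp_rot'],o['torque'])
im,p=cloud('wrist'); save('w3',im); np.save('w3.npy',p)
e=o['ee_pos']; M=R.from_euler('xyz',o['tcp_rot'],degrees=True).as_matrix()
def seg(z0,z1,name,R0,cx=.5634,cy=-.104):
    m=(np.hypot(p[...,0]-cx,p[...,1]-cy)<R0)&(p[...,2]>z0)&(p[...,2]<z1)
    q=p[m]
    if len(q)<3: print(name,len(q));return
    r=cv2.minAreaRect((q[:,:2]*1000).astype(np.float32)); b=cv2.boxPoints(r)
    t=(q-e)@M*1000
    print(name,len(q),np.round(np.median(q,0),4),np.round(r[0],1),np.round(r[1],1),round(r[2],1),'tool pct',np.round(np.percentile(t,[1,50,99],0)[:,:2],1).tolist())
for z in (.1085,.104): seg(z,.1135,'head',.03)
seg(.0915,.096,'flange',.04);seg(.084,.0903,'beam',.1)
for a,b in [(.24,.265),(.15,.172),(.13,.15)]: seg(a,b,'drv%g'%a,.05)
E
```

```text
5.3 [-1.06111491e+01  8.28545080e+00  1.45705090e+01  9.63185059e+01
 -1.82604307e-02 -3.59168585e+01] [ 0.56221467 -0.10542353  0.23209396] [ 1.79995168e+02 -3.78000337e-02 -1.54694284e+02] [ 0.00564844 -0.00149767 -0.00166453]
head 0
head 0
flange 106 [ 0.547  -0.1122  0.0926] [ 546.9 -112. ] [ 3.2 20. ] 25.1 tool pct [[14.9, -8.8], [16.0, 0.2], [18.1, 9.8]]
beam 4126 [ 0.5534 -0.1333  0.087 ] [ 562.8 -104.2] [111.6  45.5] 75.3 tool pct [[-42.8, -51.0], [19.1, -17.7], [47.1, 51.7]]
drv0.24 9455 [ 0.5559 -0.1099  0.2554] [ 559.5 -106.2] [53.1 38.4] 49.9 tool pct [[-23.6, -21.3], [8.3, -1.5], [29.2, 18.0]]
drv0.15 4444 [ 0.5517 -0.1127  0.1698] [ 560.9 -106.9] [45.3 45.1] 25.5 tool pct [[-19.6, -22.9], [12.1, 1.7], [24.1, 21.3]]
drv0.13 407 [ 0.5408 -0.1163  0.1431] [ 540.7 -116.2] [ 0.9 44.4] 25.5 tool pct [[23.6, -22.0], [24.0, -0.7], [24.3, 21.1]]
```

View pics/w3.png

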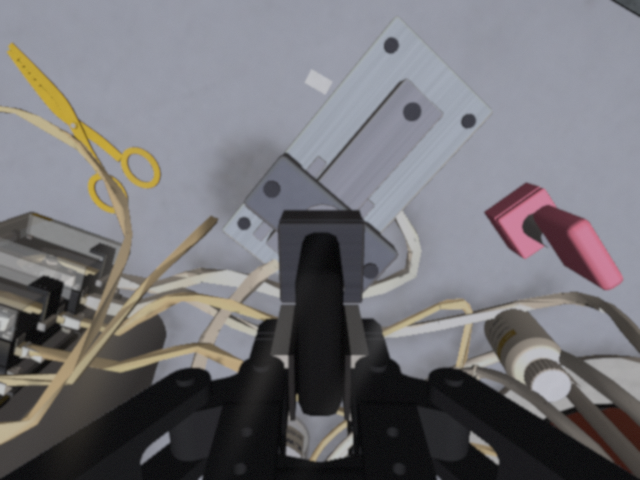

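The driver hangs square in the jaws at pixel (320,260), over the portal. Measured in the same view, the socket is at (560.9,-106.9) and the head at about (563.0,-104.4), so I'll correct by -3.0/+1.4 mm and lower it.

Request:
play_rows --increments '[[[-3,1.4,0],[0,0,0],1],[[-3,1.4,10],[0,0,0],1],[[-3,1.4,20],[0,0,0],1],[[-3,1.4,24],[0,0,0],1],[[-3,1.4,27],[0,0,0],1],[[-3,1.4,29],[0,0,0],1],[[-3,1.4,31],[0,0,0],1],[[-3,1.4,33],[0,0,0],1],[[-3,1.4,33],[0,0,0],1]]'

```text
time: 6.25
ee_pos: [0.5647, -0.1022, 0.1991]
tcp_rot: [180.0, -0.0, -154.6]
wrist_force: [0.8, 0.2, -2.8]
opening: 0.0142
grasp_force: 59.5
```

```bash
python3 - <<'E'
from h import *
o=telemetry.get_obs(); print(o['time'],o['ee_pos'],o['tcp_rot'],o['wrist_force'],o['torque'])
E
```

```text
6.25 [ 0.56467675 -0.10223959  0.1991235 ] [ 1.79996021e+02 -7.92531684e-03 -1.54582562e+02] [ 0.83082157  0.22170907 -2.76058111] [-0.00770359  0.07769368 -0.00284082]
```

Request:
play_rows --increments '[[[0,0,3],[0,0,0],1],[[0,0,5],[0,0,0],1],[[0,0,7],[0,0,0],1],[[0,0,8.5],[0,0,0],1],[[0,0,9],[0,0,0],1],[[0,0,9],[0,0,0],1]]'

```text
time: 6.85
ee_pos: [0.5647, -0.1022, 0.1902]
tcp_rot: [180.0, -0.0, -154.6]
wrist_force: [-0.4, -0.8, -1.9]
opening: 0.0146
grasp_force: 59.5
```

```bash
python3 - <<'E'
from h import *
o=telemetry.get_obs(); print(o['time'],o['ee_pos'],o['tcp_rot'],o['wrist_force'],o['torque'])
E
```

```text
6.85 [ 0.56468546 -0.10222974  0.19021693] [ 1.79997934e+02 -4.12834876e-03 -1.54582798e+02] [-0.43746612 -0.76213262 -1.93265427] [-0.01955779 -0.03405262  0.00708379]
```

Seated, with the mouth at about 0.094 m. Now turning clockwise, reading the torque as I go.

Request:
play_rows --increments '[[[0,0,0],[0,0,6],1],[[0,0,0],[0,0,12],1],[[0,0,0],[0,0,18],1],[[0,0,0],[0,0,22],1],[[0,0,0],[0,0,26],1]]' --grip_force 80

```text
time: 7.35
ee_pos: [0.5652, -0.1023, 0.1913]
tcp_rot: [-180.0, 0.1, 179.3]
wrist_force: [1.0, 0.1, 1.7]
opening: 0.0143
grasp_force: 79.1
```

```bash
cat > t.py <<'E'
from h import *
o=telemetry.get_obs(); print(round(o['time'],2),np.round(o['ee_pos'],4),round(o['tcp_rot'][2],2),'F',np.round(o['wrist_force'],1),'T',np.round(o['torque'],4),'q6',round(o['q'][5],1),'e6',round(o['joint_efforts'][5],4))
E
python3 t.py
```

```text
7.35 [ 0.5652 -0.1023  0.1913] 179.25 F [1.  0.1 1.7] T [-0.0087 -0.1428  0.0204] q6 -9.5 e6 -1.0428
```

Request:
play_rows --increments '[[[0,0,0],[0,0,3],1],[[0,0,0],[0,0,6],1]]'

```text
time: 7.55
ee_pos: [0.5653, -0.1024, 0.1914]
tcp_rot: [-180.0, 0.1, 173.3]
wrist_force: [1.5, 0.1, 2.3]
opening: 0.0138
grasp_force: 79.2
```

```bash
python3 t.py; python3 - <<'E'
from h import *
im,p=cloud('wrist')
m=(np.hypot(p[...,0]-.5645,p[...,1]+.1022)<.045)&(p[...,2]>.11)&(p[...,2]<.131)
q=p[m]; print(len(q),[np.round(x,1) for x in cv2.minAreaRect((q[:,:2]*1000).astype(np.float32))],np.median(q,0))
m=(np.hypot(p[...,0]-.5645,p[...,1]+.1022)<.03)&(p[...,2]>.0915)&(p[...,2]<.115)
q=p[m]; print(len(q),np.median(q[:,2]) if len(q) else '')
E
python3 t.py
```

```text
7.55 [ 0.5653 -0.1024  0.1914] 173.29 F [1.5 0.1 2.3] T [-0.0325 -0.1536  0.048 ] q6 -3.6 e6 -0.7806
4042 [array([ 562.6, -104. ]), array([45.1, 44.8]), np.float64(83.5)] [ 0.554093   -0.10158808  0.12673035]
483 0.10538664746368975
7.6 [ 0.5653 -0.1024  0.1913] 173.12 F [ 0.8 -0.5  2.7] T [ 0.0104 -0.1158 -0.0411] q6 -3.4 e6 -0.5321
```

Request:
play_rows --increments '[[[0,0,0],[0,0,4],1]]'

```text
time: 7.7
ee_pos: [0.5652, -0.1024, 0.1912]
tcp_rot: [-180.0, 0.1, 169.4]
wrist_force: [0.8, -0.3, 1.6]
opening: 0.0135
grasp_force: 79.9
```

```bash
python3 t.py
```

```text
7.7 [ 0.5652 -0.1024  0.1912] 169.43 F [ 0.8 -0.3  1.6] T [-0.0658 -0.184   0.1319] q6 0.3 e6 -1.6902
```

Request:
play_rows --increments '[[[0,0,0],[0,0,4],1]]'

```text
time: 7.8
ee_pos: [0.5652, -0.1024, 0.1912]
tcp_rot: [-180.0, 0.1, 165.3]
wrist_force: [0.5, 0.2, 3.1]
opening: 0.0139
grasp_force: 80.2
```

```bash
python3 t.py
```

```text
7.8 [ 0.5652 -0.1024  0.1912] 165.33 F [0.5 0.2 3.1] T [-0.2098 -0.1358  0.0838] q6 4.4 e6 -1.1487
```

Request:
play_rows --increments '[[[0,0,0],[0,0,4],1]]'

```text
time: 7.9
ee_pos: [0.5651, -0.1024, 0.1912]
tcp_rot: [-180.0, 0.1, 161.3]
wrist_force: [0.4, -0.4, 2.3]
opening: 0.0139
grasp_force: 80.5
```

```bash
python3 t.py; python3 - <<'E'
from h import *
T=[]
for i in range(6):
    camera('wrist'); o=telemetry.get_obs(); T.append([o['torque'][2],o['joint_efforts'][5],o['wrist_force'][2]])
print(np.round(T,4).tolist())
E
```

```text
7.9 [ 0.5651 -0.1024  0.1912] 161.32 F [ 0.4 -0.4  2.3] T [-0.1836 -0.0919  0.0007] q6 8.4 e6 -1.086
[[0.1123, -0.7033, 2.5848], [0.0689, 1.0401, 2.8231], [0.0511, 0.4988, 2.1454], [0.091, 0.1863, 2.5518], [-0.0071, 0.0649, 3.6448], [0.0242, 0.0237, 1.6981]]
```

Request:
play_rows --increments '[[[0,0,0],[0,0,5],1]]'

```text
time: 8.3
ee_pos: [0.5648, -0.1023, 0.1905]
tcp_rot: [180.0, 0.0, 156.5]
wrist_force: [-0.1, -0.9, 2.3]
opening: 0.0139
grasp_force: 87.4
```

```bash
python3 t.py
```

```text
8.3 [ 0.5648 -0.1023  0.1905] 156.47 F [-0.1 -0.9  2.3] T [-0.1136 -0.0552  0.1016] q6 13.3 e6 -2.4915
```

Request:
play_rows --increments '[[[0,0,0],[0,0,5],1]]'

```text
time: 8.4
ee_pos: [0.5647, -0.1023, 0.1904]
tcp_rot: [-180.0, 0.0, 151.3]
wrist_force: [1.2, -0.5, 2.7]
opening: 0.0139
grasp_force: 89.1
```

```bash
python3 t.py
```

```text
8.4 [ 0.5647 -0.1023  0.1904] 151.3 F [ 1.2 -0.5  2.7] T [-0.2106 -0.046   0.0588] q6 18.4 e6 -1.4684
```

Request:
play_rows --increments '[[[0,0,0],[0,0,5],1]]'

```text
time: 8.5
ee_pos: [0.5647, -0.1023, 0.1903]
tcp_rot: [-180.0, 0.0, 146.3]
wrist_force: [1.2, -0.9, 1.4]
opening: 0.0139
grasp_force: 91.1
```

```bash
python3 t.py
```

```text
8.5 [ 0.5647 -0.1023  0.1903] 146.29 F [ 1.2 -0.9  1.4] T [-0.1714 -0.0849  0.0482] q6 23.4 e6 -1.3667
```

Request:
play_rows --increments '[[[0,0,0],[0,0,5],1]]'

```text
time: 8.6
ee_pos: [0.5647, -0.1023, 0.1903]
tcp_rot: [-180.0, 0.0, 141.3]
wrist_force: [0.7, -1.8, 2.8]
opening: 0.0138
grasp_force: 92.2
```

```bash
python3 t.py
```

```text
8.6 [ 0.5647 -0.1023  0.1903] 141.29 F [ 0.7 -1.8  2.8] T [-0.2519 -0.1891  0.0434] q6 28.4 e6 -1.3601
```

Request:
play_rows --increments '[[[0,0,0],[0,0,5],1]]'

```text
time: 8.7
ee_pos: [0.5647, -0.1023, 0.1903]
tcp_rot: [-180.0, 0.0, 136.3]
wrist_force: [1.1, -1.0, 3.1]
opening: 0.014
grasp_force: 91.9
```

```bash
python3 t.py
```

```text
8.7 [ 0.5647 -0.1023  0.1903] 136.29 F [ 1.1 -1.   3.1] T [-0.2374 -0.0751  0.0578] q6 33.4 e6 -1.3603
```

Joint 6 effort is steady at -1.360 at constant speed, so it makes a clean contact signal. Continuing.

Request:
play_rows --increments '[[[0,0,0],[0,0,5],1]]'

```text
time: 8.8
ee_pos: [0.5648, -0.1026, 0.1904]
tcp_rot: [-180.0, 0.0, 131.3]
wrist_force: [0.7, -2.9, 1.9]
opening: 0.0138
grasp_force: 91.8
```

```bash
python3 t.py
```

```text
8.8 [ 0.5648 -0.1026  0.1904] 131.29 F [ 0.7 -2.9  1.9] T [-0.7064 -0.1828  0.0205] q6 38.4 e6 -1.3269
```

Request:
play_rows --increments '[[[0,0,0],[0,0,5],1]]'

```text
time: 8.9
ee_pos: [0.5648, -0.1027, 0.1904]
tcp_rot: [-180.0, 0.1, 126.3]
wrist_force: [0.5, -2.8, 2.7]
opening: 0.0137
grasp_force: 91.9
```

```bash
python3 t.py
```

```text
8.9 [ 0.5648 -0.1027  0.1904] 126.28 F [ 0.5 -2.8  2.7] T [-0.7075 -0.1591  0.0748] q6 43.4 e6 -1.3255
```

Request:
play_rows --increments '[[[0,0,0],[0,0,5],1]]'

```text
time: 9.0
ee_pos: [0.5647, -0.1027, 0.1904]
tcp_rot: [-180.0, 0.1, 121.3]
wrist_force: [0.3, -2.8, 3.0]
opening: 0.0137
grasp_force: 91.9
```

```bash
python3 t.py
```

```text
9.0 [ 0.5647 -0.1027  0.1904] 121.29 F [ 0.3 -2.8  3. ] T [-0.7473 -0.1189  0.1144] q6 48.4 e6 -1.3261
```

Request:
play_rows --increments '[[[0,0,0],[0,0,5],1]]'

```text
time: 9.1
ee_pos: [0.5647, -0.1027, 0.1904]
tcp_rot: [-180.0, 0.1, 116.3]
wrist_force: [0.2, -2.5, 2.7]
opening: 0.0141
grasp_force: 91.9
```

```bash
python3 t.py
```

```text
9.1 [ 0.5647 -0.1027  0.1904] 116.28 F [ 0.2 -2.5  2.7] T [-0.7289 -0.0359  0.0822] q6 53.4 e6 -1.3254
```

Request:
play_rows --increments '[[[0,0,0],[0,0,5],1]]'

```text
time: 9.2
ee_pos: [0.5646, -0.1028, 0.1904]
tcp_rot: [-180.0, 0.1, 111.3]
wrist_force: [0.3, -2.1, 2.6]
opening: 0.0136
grasp_force: 91.9
```

```bash
python3 t.py
```

```text
9.2 [ 0.5646 -0.1028  0.1904] 111.28 F [ 0.3 -2.1  2.6] T [-0.8062 -0.0688  0.124 ] q6 58.4 e6 -1.3252
```

Request:
play_rows --increments '[[[0,0,0],[0,0,5],1]]'

```text
time: 9.3
ee_pos: [0.5646, -0.1028, 0.1904]
tcp_rot: [-180.0, 0.1, 106.3]
wrist_force: [-0.1, -3.5, 2.4]
opening: 0.0139
grasp_force: 91.9
```

```bash
python3 t.py
```

```text
9.3 [ 0.5646 -0.1028  0.1904] 106.27 F [-0.1 -3.5  2.4] T [-0.8564  0.0241  0.1048] q6 63.4 e6 -1.3241
```

Request:
play_rows --increments '[[[0,0,0],[0,0,5],1]]'

```text
time: 9.4
ee_pos: [0.5645, -0.1029, 0.1904]
tcp_rot: [-180.0, 0.1, 101.3]
wrist_force: [-1.0, -3.7, 3.1]
opening: 0.0141
grasp_force: 91.9
```

```bash
python3 t.py
```

```text
9.4 [ 0.5645 -0.1029  0.1904] 101.27 F [-1.  -3.7  3.1] T [-0.8987  0.1072  0.0895] q6 68.4 e6 -1.3233
```

Request:
play_rows --increments '[[[0,0,0],[0,0,5],1]]'

```text
time: 9.5
ee_pos: [0.5645, -0.1029, 0.1904]
tcp_rot: [-180.0, 0.1, 96.3]
wrist_force: [-0.7, -3.5, 2.6]
opening: 0.0141
grasp_force: 92.0
```

```bash
python3 t.py
```

```text
9.5 [ 0.5645 -0.1029  0.1904] 96.27 F [-0.7 -3.5  2.6] T [-0.8728  0.2687  0.1376] q6 73.4 e6 -1.3225
```

Request:
play_rows --increments '[[[0,0,0],[0,0,5],1]]'

```text
time: 9.6
ee_pos: [0.5645, -0.1029, 0.1904]
tcp_rot: [-180.0, 0.1, 91.3]
wrist_force: [-1.9, -4.5, 3.8]
opening: 0.014
grasp_force: 92.0
```

```bash
python3 t.py
```

```text
9.6 [ 0.5645 -0.1029  0.1904] 91.27 F [-1.9 -4.5  3.8] T [-0.9122  0.2989  0.08  ] q6 78.4 e6 -1.3156
```

Request:
play_rows --increments '[[[0,0,0],[0,0,5],1]]'

```text
time: 9.7
ee_pos: [0.5644, -0.1029, 0.1904]
tcp_rot: [-180.0, 0.1, 86.3]
wrist_force: [-1.2, -3.2, 2.9]
opening: 0.0137
grasp_force: 92.0
```

```bash
python3 t.py
```

```text
9.7 [ 0.5644 -0.1029  0.1904] 86.27 F [-1.2 -3.2  2.9] T [-0.9415  0.4081  0.0927] q6 83.4 e6 -1.3013
```

Request:
play_rows --increments '[[[0,0,0],[0,0,5],1]]'

```text
time: 9.8
ee_pos: [0.5643, -0.1029, 0.1904]
tcp_rot: [-180.0, 0.1, 81.3]
wrist_force: [-1.2, -4.1, 2.9]
opening: 0.0141
grasp_force: 92.0
```

```bash
python3 t.py
```

```text
9.8 [ 0.5643 -0.1029  0.1904] 81.27 F [-1.2 -4.1  2.9] T [-0.93    0.5497  0.17  ] q6 88.4 e6 -1.29
```

Request:
play_rows --increments '[[[0,0,0],[0,0,5],1]]'

```text
time: 9.9
ee_pos: [0.5643, -0.1029, 0.1904]
tcp_rot: [-180.0, 0.1, 76.3]
wrist_force: [-1.6, -4.3, 3.9]
opening: 0.0138
grasp_force: 92.1
```

```bash
python3 t.py
```

```text
9.9 [ 0.5643 -0.1029  0.1904] 76.27 F [-1.6 -4.3  3.9] T [-0.9447  0.6278  0.1786] q6 93.4 e6 -1.2793
```

Contact began at q6≈76°. Since then joint effort and wrist torque (about 0.09 → 0.175) have both risen, which agrees with about 5–6 N on the shoe. One small step more, then let go and rise.

Request:
play_rows --increments '[[[0,0,0],[0,0,3.5],1]]'

```text
time: 10.0
ee_pos: [0.5642, -0.1029, 0.1904]
tcp_rot: [-180.0, 0.1, 72.8]
wrist_force: [-2.2, -3.8, 3.7]
opening: 0.0141
grasp_force: 92.1
```

```bash
python3 t.py
```

```text
10.0 [ 0.5642 -0.1029  0.1904] 72.78 F [-2.2 -3.8  3.7] T [-0.9303  0.5974  0.1721] q6 96.9 e6 -0.519
```

Request:
play_rows --increments '[[[0,0,0],[0,0,0],1],[[0,0,0],[0,0,0],1],[[0,0,0],[0,0,0],0.6],[[0,0,0],[0,0,0],0.3],[[0,0,0],[0,0,0],0],[[0,0,0],[0,0,0],0],[[0,0,0],[0,0,0],0],[[0,0,0],[0,0,0],0]]'

```text
time: 10.8
ee_pos: [0.5647, -0.1022, 0.1902]
tcp_rot: [-180.0, -0.0, 72.9]
wrist_force: [-0.3, -1.1, 0.5]
opening: 0.0857
grasp_force: 0.0
```

```bash
python3 t.py
```

```text
10.8 [ 0.5647 -0.1022  0.1902] 72.93 F [-0.3 -1.1  0.5] T [ 0.0265 -0.0371  0.0448] q6 96.8 e6 -0.003
```

Request:
play_rows --increments '[[[0,0,-50],[0,0,0],0],[[0,0,-100],[0,0,0],0],[[0,0,-110],[0,0,0],0],[[0,0,-110],[0,0,0],0]]'

```text
time: 11.2
ee_pos: [0.5655, -0.1023, 0.3025]
tcp_rot: [179.8, -0.0, 72.9]
wrist_force: [0.4, -0.2, -0.5]
opening: 0.0853
grasp_force: 0.0
```

```bash
python3 t.py; python3 - <<'E'
from h import *
p=np.load('w1.npy'); c=np.array([.5634,-.104])
for yaw in (-15.2,):
    a=np.radians(yaw); ex=np.array([np.cos(a),np.sin(a)]); ey=np.array([-ex[1],ex[0]])
    X=(p[...,:2]-c)@ex; Y=(p[...,:2]-c)@ey; Z=p[...,2]
    m=(X<-30)&(X>-.2)&(abs(Y)<.035)&(Z>.037)&(Z<.047)&(X<-.03)
    q=p[m]; r=cv2.minAreaRect((q[:,:2]*1000).astype(np.float32))
    print(len(q),r,'X',np.percentile(X[m],[.5,50,99.5]),'Y',np.percentile(Y[m],[.5,50,99.5]),np.median(Z[m]))
    m=(abs(Z-.0115)<.004)&(abs(Y)<.075)&(X>-.2)&(X<-.04); print('plate X,Y',np.percentile(X[m],[.5,99.5]),np.percentile(Y[m],[.5,99.5]))
E
```

```text
11.2 [ 0.5655 -0.1023  0.3025] 72.92 F [ 0.4 -0.2 -0.5] T [-0.0309  0.0087 -0.0495] q6 96.8 e6 -0.0003Traceback (most recent call last):
  File "<stdin>", line 8, in <module>
    return _quantile_unchecked(
        a, q, axis, out, overwrite_input, method, keepdims, weights)
    return _ureduce(a,
                    func=_quantile_ureduce_func,
    ...<5 lines>...
                    overwrite_input=overwrite_input,
                    method=method)
    r = func(a, **kwargs)
    result = _quantile(arr,
                       quantiles=q,
    ...<2 lines>...
                       out=out,
                       weights=wgt)
    slices_having_nans = np.isnan(arr[-1, ...])
                                  ~~~^^^^^^^^^
IndexError: index -1 is out of bounds for axis 0 with size 0
```

Typo in the mask (X<-30 in metres). Fixing it.

```bash
python3 - <<'E'
from h import *
p=np.load('w1.npy'); c=np.array([.5634,-.104])
a=np.radians(-15.2); ex=np.array([np.cos(a),np.sin(a)]); ey=np.array([-ex[1],ex[0]])
X=(p[...,:2]-c)@ex; Y=(p[...,:2]-c)@ey; Z=p[...,2]
m=(X<-.035)&(X>-.2)&(abs(Y)<.035)&(Z>.037)&(Z<.047)
q=p[m]; r=cv2.minAreaRect((q[:,:2]*1000).astype(np.float32))
print(len(q),r,'X',np.percentile(X[m],[.5,50,99.5]),'Y',np.percentile(Y[m],[.5,50,99.5]),np.median(Z[m]))
m=(abs(Z-.0115)<.004)&(abs(Y)<.075)&(X>-.2)&(X<-.04); print('plate X,Y',np.percentile(X[m],[.5,99.5]),np.percentile(Y[m],[.5,99.5]))
E
```

```text
5184 ((488.0189208984375, -84.20954132080078), (39.990787506103516, 85.84014129638672), 74.67850494384766) X [-0.12034956 -0.08018478 -0.0355499 ] Y [-0.02043208 -0.00056304  0.01910224] 0.041240402794320744
plate X,Y [-0.15429374 -0.04056805] [-0.05508741  0.05611486]
```

Request:
play_rows --increments '[[[-1,-20,0],[0,0,-8.5],0],[[-2,-40,0],[0,0,-17],0],[[-3,-60,0],[0,0,-25.5],0],[[-4,-80,0],[0,0,-34],0],[[-5,-95,0],[0,0,-42.5],0],[[-5.5,-109,0],[0,0,-51],0],[[-5.5,-109,20],[0,0,-59.5],0],[[-5.5,-109,50],[0,0,-68],0],[[-5.5,-109,90],[0,0,-76.5],0],[[-5.5,-109,110],[0,0,-85],0],[[-5.5,-109,120],[0,0,-91.8],0],[[-5.5,-109,120],[0,0,-91.8],0],[[-5.5,-109,120],[0,0,-91.8],0]]'

```text
time: 12.5
ee_pos: [0.4585, -0.0754, 0.1796]
tcp_rot: [-180.0, -0.1, 164.5]
wrist_force: [-0.5, -0.3, 0.2]
opening: 0.0854
grasp_force: 0.0
```

```bash
python3 t.py; python3 - <<'E'
from h import *
im,p=cloud('wrist'); save('w4',im)
o=telemetry.get_obs(); M=R.from_euler('xyz',o['tcp_rot'],degrees=True).as_matrix()
t=(p-o['ee_pos'])@M*1000
m=(abs(p[...,2]-.0415)<.005)&(abs(t[...,1])<30)&(t[...,0]>-35)&(t[...,0]<60)
q=t[m]; print(len(q),cv2.minAreaRect(q[:,:2].astype(np.float32)),np.percentile(q,[.5,50,99.5],0)[:,:2])
E
```

```text
12.5 [ 0.4585 -0.0754  0.1796] 164.51 F [-0.5 -0.3  0.2] T [ 0.0149 -0.0124 -0.0113] q6 6.1 e6 -0.2718
3717 ((-11.12021541595459, -0.8240528106689453), (40.03861999511719, 47.744842529296875), 89.8045425415039) [[-34.69643956 -20.64938233]
 [ -9.8342694   -0.6670022 ]
 [ 12.46016748  18.83711707]]
```

View pics/w4.png

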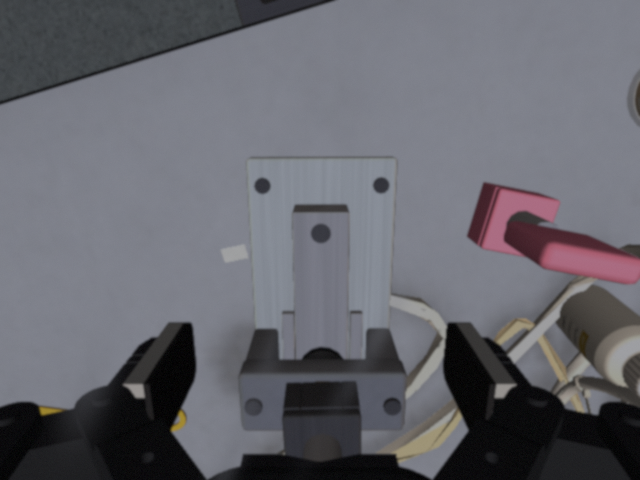

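The view shows the block at (320,280) centred between the fingers, its end 12 mm robot-side of the TCP, the shoe (322,353) down on it, and the driver upright on the screw (320,430). Descending to grip.

Request:
play_rows --increments '[[[0,0,45],[0,0,0],0],[[0,0,90],[0,0,0],0],[[0,0,120],[0,0,0],0],[[0,0,142],[0,0,0],0],[[0,0,142],[0,0,0],0],[[0,0,142],[0,0,0],0.3],[[0,0,142],[0,0,0],0.4],[[0,0,142],[0,0,0],0.6],[[0,0,142],[0,0,0],0.8],[[0,0,142],[0,0,0],0.8],[[0,0,142],[0,0,0],0.8],[[0,0,142],[0,0,0],0.8]]' --grip_force 60

```text
time: 13.75
ee_pos: [0.4589, -0.0755, 0.0383]
tcp_rot: [180.0, 0.0, 164.7]
wrist_force: [0.6, 0.8, 0.1]
opening: 0.0171
grasp_force: 0.0
```

```bash
python3 t.py
```

```text
13.75 [ 0.4589 -0.0755  0.0383] 164.71 F [0.6 0.8 0.1] T [ 0.0048  0.0073 -0.0125] q6 5.9 e6 0.0012
```

The gripper closed to 17 mm without gripping anything, which is unexpected. Looking.

```bash
python3 - <<'E'
from h import *
im,p=cloud('wrist'); im2,_=cloud('scene')
save('w5',np.hstack([cv2.resize(im,(400,300)),cv2.resize(im2[200:350,260:460],(400,300))]))
E
```

```text
(no output)
```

View pics/w5.png

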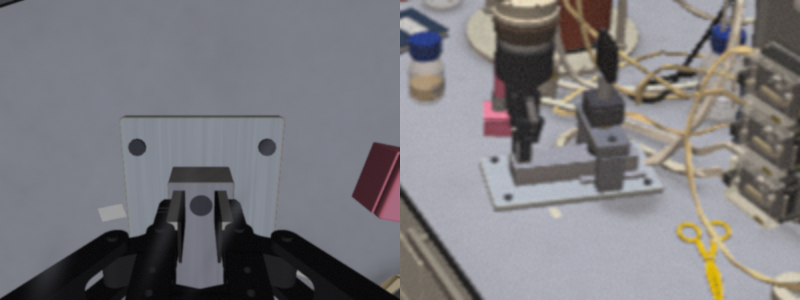

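```bash
python3 t.py; python3 - <<'E'
from h import *
im,p=cloud('wrist'); o=telemetry.get_obs(); M=R.from_euler('xyz',o['tcp_rot'],degrees=True).as_matrix()
t=(p-o['ee_pos'])@M*1000
for v in (280,300,320,340,360,390):
    print(v,[(u,*np.round(t[v,u],0).astype(int).tolist()) for u in (255,272,282,290,300,322,345,355,365,375,390)])
E
```

```text
13.85 [ 0.4589 -0.0755  0.0383] 164.71 F [0.1 0.1 0.2] T [ 0.0125  0.0001 -0.0388] q6 5.9 e6 0.0007
280 [(255, 6, -30, 26), (272, 6, -23, 26), (282, 13, -17, 8), (290, 12, -13, 9), (300, 12, -9, 9), (322, 12, -1, 9), (345, 12, 8, 8), (355, 13, 12, 8), (365, 12, 16, 9), (375, 5, 23, 27), (390, 5, 30, 28)]
300 [(255, -4, -31, 27), (272, 9, -20, -2), (282, 9, -16, -3), (290, 9, -13, -3), (300, 9, -9, -4), (322, 9, -1, -2), (345, 9, 8, -3), (355, 9, 11, -3), (365, 9, 15, -4), (375, -4, 23, 26), (390, -5, 30, 27)]
320 [(255, -14, -31, 27), (272, 7, -18, -14), (282, 11, -14, -23), (290, 11, -11, -22), (300, 1, -9, -3), (322, 1, -1, -3), (345, 9, 7, -19), (355, 11, 10, -22), (365, 10, 13, -21), (375, 7, 18, -15), (390, -14, 30, 27)]
340 [(255, 7, -22, -28), (272, 11, -16, -35), (282, 11, -13, -36), (290, 11, -11, -35), (300, -8, -9, -3), (322, -8, -1, -2), (345, 2, 7, -21), (355, 10, 9, -35), (365, 10, 12, -35), (375, 7, 16, -29), (390, -24, 31, 26)]
360 [(255, 13, -19, -50), (272, 11, -15, -47), (282, 9, -12, -44), (290, 7, -10, -40), (300, -17, -9, -2), (322, -16, -1, -4), (345, -4, 7, -23), (355, 9, 8, -44), (365, 12, 11, -48), (375, 13, 13, -50), (390, 13, 17, -49)]
390 [(255, 12, -17, -61), (272, 12, -13, -61), (282, 4, -12, -50), (290, -2, -10, -43), (300, -30, -9, -4), (322, -30, -1, -4), (345, -30, 8, -3), (355, 0, 8, -45), (365, 11, 9, -60), (375, 11, 12, -61), (390, 12, 15, -61)]
```

```bash
python3 - <<'E'
from h import *
im,p=cloud('wrist'); o=telemetry.get_obs(); M=R.from_euler('xyz',o['tcp_rot'],degrees=True).as_matrix()
t=(p-o['ee_pos'])@M*1000
for u in (284,360):
    print(u,[(v,*np.round(t[v,u],0).astype(int).tolist()) for v in range(294,326,2)])
save('w6',cv2.resize(im[250:400,200:450],None,fx=3,fy=3,interpolation=cv2.INTER_CUBIC))
E
```

```text
284 [(294, 11, -15, -2), (296, 11, -15, -4), (298, 10, -15, -3), (300, 9, -15, -3), (302, 9, -15, -4), (304, 10, -14, -9), (306, 11, -14, -12), (308, 11, -14, -14), (310, 11, -14, -15), (312, 11, -14, -16), (314, 11, -14, -19), (316, 11, -14, -20), (318, 10, -14, -20), (320, 11, -13, -23), (322, 11, -13, -24), (324, 10, -13, -25)]
360 [(294, 11, 13, -3), (296, 10, 13, -3), (298, 10, 13, -3), (300, 9, 13, -3), (302, 8, 13, -3), (304, 11, 13, -10), (306, 11, 13, -12), (308, 11, 12, -14), (310, 10, 12, -14), (312, 10, 12, -16), (314, 11, 12, -19), (316, 10, 12, -19), (318, 10, 12, -21), (320, 10, 12, -22), (322, 10, 11, -23), (324, 10, 11, -25)]
```

View pics/w6.png

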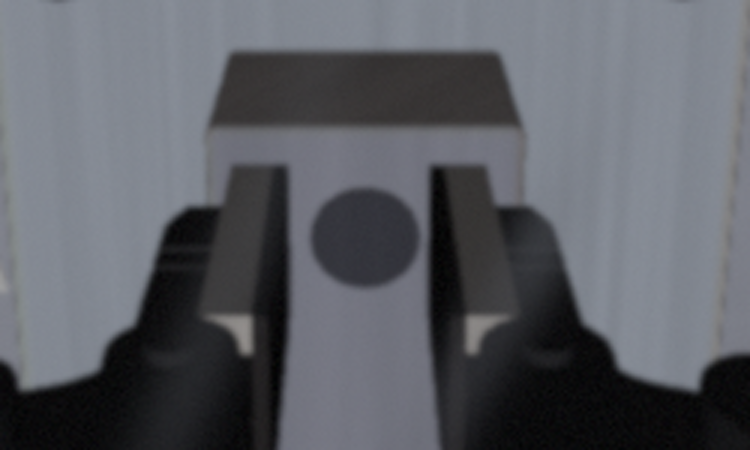

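The pads end about 5 mm above the block top (crop 290,165 and 435,165), so the tips sit about 8 mm behind the reported TCP rather than 19 mm ahead of it. The block and shoe haven't moved. I'll open, go about 26 mm lower in small steps, and grip again.

Request:
play_rows --increments '[[[0,0,0],[0,0,0],0],[[0,0,0],[0,0,0],0],[[0,0,0],[0,0,0],0],[[0,0,0],[0,0,0],0],[[0,0,6],[0,0,0],0],[[0,0,12],[0,0,0],0],[[0,0,15],[0,0,0],0],[[0,0,15],[0,0,0],0]]'

```text
time: 14.75
ee_pos: [0.4584, -0.0754, 0.0225]
tcp_rot: [-180.0, -0.1, 164.7]
wrist_force: [-1.3, 0.0, -0.0]
opening: 0.0856
grasp_force: 0.0
```

```bash
python3 t.py; python3 - <<'E'
from h import *
im,p=cloud('wrist'); o=telemetry.get_obs(); M=R.from_euler('xyz',o['tcp_rot'],degrees=True).as_matrix()
t=(p-o['ee_pos'])@M*1000
# lowest finger points: |y| 40..60, |x|<13
m=(abs(t[...,0])<13)&(abs(t[...,1])>36)&(abs(t[...,1])<62)
h,e=np.histogram(t[m][:,2],bins=np.arange(-60,30,4)); print(list(zip(e[:-1].astype(int).tolist(),h.tolist())))
m=(abs(t[...,1])<25)&(t[...,0]>-35)&(t[...,0]<20); print('block top',np.nanmedian(t[m][:,2]))
E
```

```text
14.75 [ 0.4584 -0.0754  0.0225] 164.72 F [-1.3  0.  -0. ] T [-0.0325 -0.0518 -0.0207] q6 5.9 e6 0.0
[(-60, 1179), (-56, 1131), (-52, 1290), (-48, 1399), (-44, 1267), (-40, 1166), (-36, 1080), (-32, 967), (-28, 802), (-24, 487), (-20, 85), (-16, 0), (-12, 0), (-8, 0), (-4, 0), (0, 0), (4, 0), (8, 3670), (12, 1530), (16, 0), (20, 291), (24, 386)]
block top -18.352604156248198
```

Request:
play_rows --increments '[[[0,0,6],[0,0,0],0],[[0,0,12],[0,0,0],0],[[0,0,12],[0,0,0],0],[[0,0,12],[0,0,0],0.3],[[0,0,12],[0,0,0],0.4],[[0,0,12],[0,0,0],0.7],[[0,0,12],[0,0,0],0.8],[[0,0,12],[0,0,0],0.8],[[0,0,12],[0,0,0],0.8],[[0,0,12],[0,0,0],0.8]]' --grip_force 60

```text
time: 15.8
ee_pos: [0.4591, -0.0754, 0.0118]
tcp_rot: [180.0, 0.0, 164.7]
wrist_force: [-1.3, 2.2, 6.5]
opening: 0.039
grasp_force: 62.1
```

```bash
python3 t.py
```

```text
15.8 [ 0.4591 -0.0754  0.0118] 164.73 F [-1.3  2.2  6.5] T [0.3625 0.2294 0.1604] q6 5.9 e6 0.1423
```

Gripped (opening 39 mm, 62 N). Drawing it out slowly along tool +x, reading the drag on the way.

Request:
play_rows --increments '[[[2,0,0],[0,0,0],0.8],[[4,0,0],[0,0,0],0.8],[[6,0,0],[0,0,0],0.8]]'

```text
time: 16.1
ee_pos: [0.4548, -0.0743, 0.0118]
tcp_rot: [180.0, 0.2, 164.7]
wrist_force: [7.4, -2.8, -1.6]
opening: 0.0387
grasp_force: 61.2
```

Request:
play_rows --increments '[[[2,0,0],[0,0,0],0.8],[[4,0,0],[0,0,0],0.8],[[6,0,0],[0,0,0],0.8]]'

```text
time: 16.4
ee_pos: [0.449, -0.0728, 0.0118]
tcp_rot: [180.0, 0.2, 164.7]
wrist_force: [8.6, -2.6, -1.4]
opening: 0.0386
grasp_force: 61.2
```

```bash
python3 t.py
```

```text
16.4 [ 0.449  -0.0728  0.0118] 164.7 F [ 8.6 -2.6 -1.4] T [-0.3258 -1.4468 -0.0362] q6 6.1 e6 -0.0296
```

Drag is about 8.9 N, well within the right setting. Finishing the draw to about 30 mm, then opening and rising.

Request:
play_rows --increments '[[[3,0,0],[0,0,0],0.8],[[6,0,0],[0,0,0],0.8],[[9,0,0],[0,0,0],0.8],[[12,0,0],[0,0,0],0.8],[[15,0,0],[0,0,0],0.8],[[18,0,0],[0,0,0],0.8],[[18,0,0],[0,0,0],0.8],[[18,0,0],[0,0,0],0.8],[[18,0,0],[0,0,0],0.8]]'

```text
time: 17.3
ee_pos: [0.4312, -0.0679, 0.0118]
tcp_rot: [180.0, 0.2, 164.7]
wrist_force: [4.7, -1.4, 1.0]
opening: 0.039
grasp_force: 61.4
```

Request:
play_rows --increments '[[[0,0,0],[0,0,0],0.4],[[0,0,0],[0,0,0],0],[[0,0,0],[0,0,0],0],[[0,0,0],[0,0,0],0],[[0,0,0],[0,0,0],0],[[0,0,-20],[0,0,0],0],[[0,0,-60],[0,0,0],0],[[0,0,-110],[0,0,0],0],[[0,0,-160],[0,0,0],0],[[0,0,-170],[0,0,0],0],[[0,0,-170],[0,0,0],0],[[0,0,-170],[0,0,0],0]]'

```text
time: 18.5
ee_pos: [0.4296, -0.0675, 0.1801]
tcp_rot: [-180.0, -0.1, 164.7]
wrist_force: [-0.6, 0.5, -0.5]
opening: 0.0854
grasp_force: 0.0
```

```bash
python3 t.py; python3 - <<'E'
from h import *
im,p=cloud('wrist'); save('w7',im)
c=np.array([.5634,-.104]); a=np.radians(-15.2); ex=np.array([np.cos(a),np.sin(a)]); ey=np.array([-ex[1],ex[0]])
X=(p[...,:2]-c)@ex; Y=(p[...,:2]-c)@ey; Z=p[...,2]
m=(X<-.035)&(X>-.2)&(abs(Y)<.035)&(Z>.037)&(Z<.047)
q=p[m]; print(len(q),cv2.minAreaRect((q[:,:2]*1000).astype(np.float32)),'X',np.percentile(X[m],[.5,99.5]))
E
```

```text
18.5 [ 0.4296 -0.0675  0.1801] 164.72 F [-0.6  0.5 -0.5] T [ 0.0375 -0.0115 -0.0106] q6 6.4 e6 0.0001
8047 ((473.7602233886719, -81.07164764404297), (40.106380462646484, 115.0987777709961), 75.00425720214844) X [-0.14972124 -0.03567741]
```

View pics/w7.png

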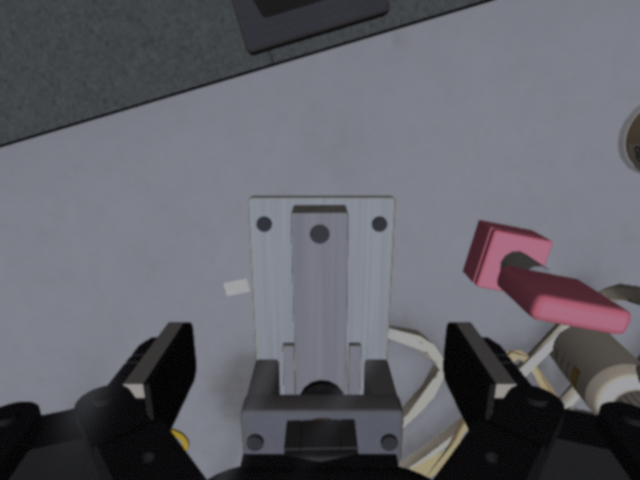

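The block has been drawn 29 mm (end at x -150, origin about -65 mm) and lies straight in its channel at (320,300). The shoe (320,388) is on it, the driver (320,440) is upright on the screw, and the gripper is clear. Handing in.

```bash
python3 -c "
from workcell import workorder
print(workorder.job_done())"
```

```text
the job is handed in; nothing more can be done
None
```

I set the shoe to bear lightly on the block (about 9 N drag, an estimated 4–6 N on the shoe), drew the block about 29 mm along its channel, left the driver upright on the screw, and handed the job in; the hand-in reported no verdict.

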